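# Turn a flanged cap over in a flip fixture

### The arm

A 6-joint arm with a two-finger parallel gripper is mounted at the origin on the work surface. World frame = base frame: x ahead of the robot, y to its left, z up, the work surface at z = 0. Lengths are in mm, angles in degrees, forces in N, time in s.
With the tool pointing down it reaches from about 300 to 850 mm from the base axis. Payload 4.2 kg.
Tool frame: the origin (TCP) lies midway between the tips of the shut fingers; the grasp point (between the pads) lies pinch_z behind it (pinch_z is the distance from the TCP to the grasp point, in mm); z points along the fingers, y is the line along which they close (so a half turn about z gives the same grasp; the last joint's range is limited). The gripper opens to 91 mm and grips with 3 to 60 N. Pads are 32 mm wide; open, the fingers measure 118 mm over their backs; the gripper's body (76 mm by 178 mm) begins 60 mm behind the grasp point.
Start: joints at [74.599, 18.312, 89.639, -0, 72.044, -1.146], TCP at [141.59, 557.311, 213.976] pointing down, gripper open.
Joint ranges: [-177.97, 177.97], [-48.28, 115.42], [12.27, 149.76], [-77.06, 257.06], [2.81, 150.46], [-146.56, 146.56]. Speed limits (degrees/s): [147.25, 147.25, 180, 180, 180, 180].

### API

Orientations are given as [roll, pitch, yaw] about the fixed x, y, z axes, in that order (R = Rz(yaw) Ry(pitch) Rx(roll)).
In Python, from workcell import state, grab_frame, job_done, masks_of, landmark_of, pinch_z gives the robot as it stands. The module is installed in compiled form; this text tells all that it offers.
- The arm moves only by the tool move_arm, never from a script. Its argument "plan" is a list of rows, each an object of numbers: "x", "y", "z": the shift along the tool's x, y, z in mm; "rx", "ry", "rz": the turn, a rotation vector about the tool's x, y, z in rad. A call has 1 to 10 rows; each row shifts and turns the commanded pose from where the row before left it, along the tool's axes as they then stand; what a row does not reach is not made up. A row lasts 1/10 s, in which the tool goes at most 50 mm and 8.59 degrees, less where a joint would pass 70% of its speed; a pose out of reach is approached as far as the arm can. A call is refused whole if a number of a shift passes 50 or a number of a turn 0.15, either way. A call with a gripper value outside its range is refused whole. "grip" is the opening, from 0 (shut) to 1 (fully open), set as the call begins (left out, the last holds). The fingers move at their own pace and stop on an object; "squeeze" is the grip in N (left out, the last holds). Time passes only in rows, so rows that do not move let the fingers close. It gives the time, the measured TCP pose, the force, the opening and the grip force at its end, in the units of the state.
- state(): the state, without advancing time (a new reading comes with each control period).
- grab_frame(name): name is "scene" or "top" or "wrist"; returns a dict with "img" (400x640x3 uint8, red, green, blue), "z_map" (400x640 float32, mm along the optical axis (not along the pixel's ray), 0 where there is no reading), "fx", "fy", "cx", "cy" (pixels), "rvec" (rotation vector, rad) and "tvec" (3), from world to camera coordinates, as OpenCV has them. Camera axes: x right, y down, z forward; pixel columns grow to the right and rows downward; lengths in mm; the calibration is good to about 2 mm. A picture is of the moment at which its call begins.
- job_done(): hands the job in; it is judged then, once.
Trained networks look in the newest picture that a camera, given by its name, has taken for a name from the list of things; names that differ only in an ending like _2 or _b are one class to them, and where a whole thing is asked for, a point or a joint stands for the part that bears it (a point fixed in the world has none). Each returns a list of dicts, best first, with "p" (0 to 1); they miss things now and then, are a little off and sometimes report something else, mostly with a low value. They report only what shows in the picture. A call takes as long as a camera call. They do not tell look-alikes from the thing itself.
- masks_of(camera, label): "pixels" (400x640 bool, what is visible of it) and "box" ([centre column, centre row, width, height] in pixels, round what is visible of it).
- landmark_of(camera, label): "point" ([column, row] in pixels: a listed point, or the origin of a listed thing).
The state is a dict: "time_s": time; "qpos": joint angles; "qvel": joint speeds; "effort": joint torques, N m; "ee_pos": TCP position; "ee_rot": TCP orientation; "force": force on the tool from outside, world axes, zero at the start; "torque": the same for the moment, N m; "gripper_width": finger opening in mm; "gripper_force": force on a finger pad.
Only numpy, scipy, OpenCV 4.12 (cv2) and the standard library are available. Lean on these libraries where they do the work, as an engineer would, in place of code of your own. Each camera call takes 0.05 s, during which the arm holds its last target. There are 200 camera calls.

### The job

Press the loose black-and-aluminium cap, finished (black) side up, into the orange-cornered pocket of the flip fixture until it snaps fully home, then swing the flipper all the way over by its red bar without letting it fall or slam. With the flipper closed, push the green ejector button all the way down so that the cap drops face-down, fully home, in the yellow nest, then swing the flipper back fully open, leaving the cap in the nest. Leave the tape roll, the profile offcut and the screwdriver where they are.

Things in the scene. Friction and masses are not known exactly. Their poses are not given: they have to be found in the camera images.
- cap: Loose flanged cap, 0.06 to 0.13 kg, finished side up on the bench: aluminium flange 64 (x) x 44 (y) x 4 mm, on it a black body 52 x 44 x 8 mm with a brass disc flush in its top; 12 mm in all. Origin: centre of the flange's underside; z towards the black face. Grip the flat 44 mm sides (across y), fingertips close to the bench. Half a turn about z makes no difference.
- cap_face (a point): Centre of the cap's finished (black) face, 12 mm from the flange's underside; axes as the cap.
- fixture: Blue base plate of the flip fixture, 116 (x) x 232 (y) x 10 mm, fixed. Origin: centre of its underside. The hinge axis runs along x, 40 mm above the origin. The open flipper lies on the -y side, the yellow nest is on the +y side.
- flipper (a joint): Hinge of the flipper: 0 = open as found (pocket up, on the -y side of the fixture), pi = swung fully over (pocket down, over the nest); stops at both ends. Nearly free hinge: its weight (about 0.37 kg) keeps it at either end, and it falls if let go in between.
- pocket (a point): Centre of the pocket floor in the flipper (aluminium plate 104 x 76 x 8 mm), 68 mm from the hinge axis and level with it (40 mm up). x along the hinge, z out of the pocket. The cap's x goes along this x, 2 mm play all round. Orange corner guides 20 mm high, flared, leave 40 mm wide gaps for fingers in the middle of the two long sides. Two black ball housings at the x ends.
- catch (a point): One of the two spring-loaded steel balls (16 mm) at the x ends of the pocket. The cap's flange first rests on them about 11 to 12 mm above the pocket floor; pressed straight down in the middle of the cap, it passes them at about 5 to 12 N in all and snaps in, its underside on the floor. The balls then hold it in by the flange, also upside down. Only the point's place is given, not its axes.
- handle (a point): Middle of the flipper's red bar: 10 mm diameter, along the hinge (x), 70 mm free between its arms, 145 mm from the hinge axis and 4 mm towards the flipper's back from its plane. 34 mm of open space between bar and plate. Its axis is 36 mm over the bench open, 44 mm closed. A downward gripper can pinch it across and let it roll between the fingers along the arc.
- eject_button (a point): Centre of the outer face of the green ejector button, 26 mm diameter, on the flipper's back behind the pocket centre: underneath when open, on top when swung over (then 62.5 mm over the bench). Pushed towards the pocket, 12.5 mm to its stop, it forces the cap out past the balls; about 10 mm is enough, up to about 14 N. Springs back (1.5 to 3.5 N). Axes as the pocket.
- nest (a point): Centre of the floor of the yellow nest, 14 mm over the bench, 68 mm from the hinge axis and 26 mm below it; x along the hinge, y away from the hinge. Low yellow walls on four sides, 3 mm play. The cap ends in it black face on the floor, flange up.
- tape: Bystander: roll of red tape, 92 mm across, 24 mm high. Origin at the centre of its underside.
- offcut: Bystander: aluminium profile offcut 20 x 90 x 20 mm lying along its y. Origin at the centre of its underside.
- driver: Bystander: screwdriver 170 mm long lying on the bench along its x.
Things that resemble listed ones, but are neither listed nor needed, are in the scene too. Leave any blue or white look-alike of the cap alone.

How it is judged:
By the outcome, as a careful person would: the job done as asked, in the order asked, and still so for the second after the job is handed in, with the robot touching nothing.
It also fails if it takes over 72 s, if anything falls off the work surface, if the arm or the gripper's body presses on something with over 40 N, if the wrist force passes 120 N, or if a joint passes its speed limit or range.

## Working session

There is one attempt and no reset: what is moved stays moved. The work goes in short steps, Python scripts to look and compute and a tool call to move; the robot and the scene stay as the last step left them, time stands still between calls to the robot, and variables do not carry over. Pictures are saved under pics/ and viewed, at most 10 in all, crops included, and the job is handed in when it is done.

Besides the shell and the picture viewer there is one more tool, called as name([rows], argument=value, ...), one row to a line, values as JSON. move_arm: Moves the arm, as the interface text tells. Its arguments: {"type":"object","properties":{"plan":{"type":"array","items":{"type":"object","properties":{"x":{"type":"number"},"y":{"type":"number"},"z":{"type":"number"},"rx":{"type":"number"},"ry":{"type":"number"},"rz":{"type":"number"}}}},"grip":{"type":"number"},"squeeze":{"type":"number"}},"required":["plan"]}

```bash
mkdir -p pics; ls; cat > h.py <<'E'
import numpy as np, cv2
from workcell import *
def P(f):
    R=cv2.Rodrigues(np.array(f["rvec"],float))[0]; return R,np.array(f["tvec"],float).ravel()
def dep(f,u,v,r=2):
    z=f["z_map"][int(v)-r:int(v)+r+1,int(u)-r:int(u)+r+1]; z=z[z>0]; z=np.median(z)
    R,t=P(f); c=np.array([(u-f["cx"])/f["fx"]*z,(v-f["cy"])/f["fy"]*z,z]); return R.T@(c-t)
def cloud(f,m):
    v,u=np.nonzero(m&(f["z_map"]>0)); z=f["z_map"][v,u]; R,t=P(f)
    return (np.c_[(u-f["cx"])/f["fx"]*z,(v-f["cy"])/f["fy"]*z,z]-t)@R
def ray(f,u,v):
    R,t=P(f); return -R.T@t, R.T@np.array([(u-f["cx"])/f["fx"],(v-f["cy"])/f["fy"],1.])
def tri(obs):
    A=np.zeros((3,3));b=np.zeros(3)
    for f,u,v in obs:
        o,d=ray(f,u,v); d=d/np.linalg.norm(d); M=np.eye(3)-np.outer(d,d); A+=M;b+=M@o
    return np.linalg.solve(A,b)
def onz(f,u,v,z):
    o,d=ray(f,u,v); return o+d*(z-o[2])/d[2]
def proj(f,p):
    R,t=P(f); c=R@np.array(p)+t; return f["fx"]*c[0]/c[2]+f["cx"],f["fy"]*c[1]/c[2]+f["cy"]
E
python3 - <<'E'
from h import *
print(state(), pinch_z if not callable(pinch_z) else pinch_z())
F={}
for c in ["scene","top","wrist"]:
    F[c]=f=grab_frame(c); cv2.imwrite(f"pics/{c}0.png",f["img"][:,:,::-1])
    for n in ["cap","cap_face","fixture","pocket","catch","handle","nest","eject_button","tape","offcut","driver"]:
        r=landmark_of(c,n)
        print(c,n,[(round(q["p"],2),np.round(q["point"]).tolist(),np.round(dep(f,*q["point"])).tolist()) for q in r[:3] if 2<q["point"][0]<637 and 2<q["point"][1]<397])
cv2.imwrite("pics/st0.png",np.vstack([cv2.resize(F[c]["img"],(480,300))[:,:,::-1] for c in ["scene","top"]]))
E
```

```text
pics
{'time_s': 0.0, 'qpos': array([ 7.45986080e+01,  1.83500147e+01,  8.97073308e+01, -9.19077309e-04,
        7.20431557e+01, -1.14477948e+00]), 'qvel': array([-0.01981422,  0.01039429,  0.01230196,  0.02355704,  0.07602488,
        0.03184673]), 'effort': array([-2.60698143e-04, -4.12452972e+01, -2.31972724e+01,  7.26136984e-02,
        4.57479979e-02, -1.46984939e-04]), 'ee_pos': array([141.45951032, 556.79902567, 213.13031845]), 'ee_rot': array([-1.79899501e+02, -1.13426044e-03,  1.65743671e+02]), 'force': array([ 0.12123186,  0.28539476, -0.27573946]), 'torque': array([ 0.01021844, -0.01047779, -0.00202203]), 'gripper_force': 0.0, 'gripper_width': 90.89085110484952} 18.8
scene cap [(0.8, [195.0, 270.0], [663.0, -364.0, 10.0]), (0.79, [236.0, 252.0], [636.0, -253.0, 9.0]), (0.79, [238.0, 291.0], [750.0, -260.0, 12.0])]
scene cap_face [(0.92, [190.0, 270.0], [660.0, -378.0, 11.0]), (0.89, [232.0, 250.0], [629.0, -263.0, 11.0]), (0.65, [235.0, 289.0], [742.0, -268.0, 11.0])]
scene fixture [(0.81, [360.0, 200.0], [551.0, 128.0, 9.0])]
scene pocket [(0.58, [340.0, 198.0], [551.0, 65
[... 655 characters left out ...]
 [558.0, 78.0, 40.0]), (0.28, [402.0, 186.0], [631.0, -263.0, 11.0])]
top catch [(0.42, [399.0, 187.0], [631.0, -255.0, 11.0]), (0.37, [338.0, 138.0], [788.0, -56.0, 1.0])]
top handle [(0.64, [325.0, 204.0], [569.0, -19.0, 5.0])]
top nest [(0.56, [255.0, 215.0], [528.0, 202.0, 14.0])]
top eject_button []
top tape [(0.74, [410.0, 238.0], [468.0, -292.0, -1.0])]
top offcut [(0.61, [334.0, 140.0], [777.0, -42.0, 20.0])]
top driver [(0.8, [203.0, 262.0], [378.0, 357.0, 16.0]), (0.48, [409.0, 240.0], [461.0, -288.0, 0.0])]
wrist cap []
wrist cap_face []
wrist fixture []
wrist pocket []
wrist catch []
wrist handle []
wrist nest []
wrist eject_button []
wrist tape []
wrist offcut []
wrist driver []
```

View pics/st0.png

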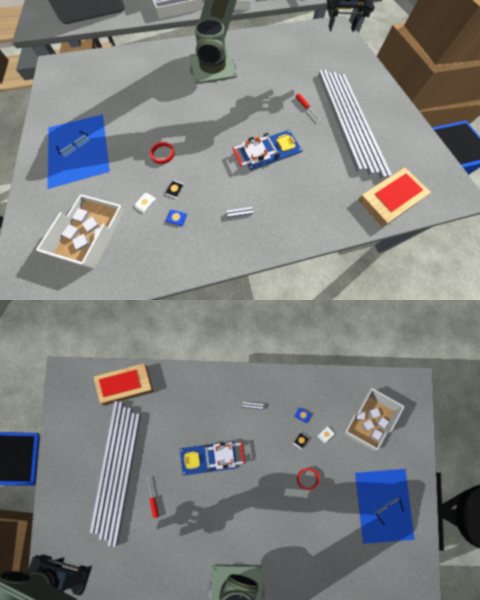

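```bash
python3 - <<'E'
from h import *
f=grab_frame("top")
# mean colours of caps, yaw by mask cloud
for r in masks_of("top","cap")[:4]:
    C=cloud(f,r["pixels"]); C=C[C[:,2]>5]; print(round(r["p"],2),C.mean(0).round(1),cv2.minAreaRect(C[:,:2].astype(np.float32)),f["img"][r["pixels"]].mean(0).round())
m=masks_of("top","flipper")
for r in m[:2]:
    C=cloud(f,r["pixels"]); print("flipper",r["p"],C.mean(0),cv2.minAreaRect(C[:,:2].astype(np.float32)))
for r in masks_of("top","fixture")[:2]:
    C=cloud(f,r["pixels"]); print("fix",r["p"],C.mean(0),cv2.minAreaRect(C[:,:2].astype(np.float32)))
E
```

```text
0.66 [ 657.7 -371.    10.9] ((658.0469970703125, -371.39373779296875), (43.623931884765625, 63.600196838378906), 45.559593200683594) [205. 203. 194.]
0.55 [ 739.  -269.9   11.3] ((739.461181640625, -270.09423828125), (62.41195297241211, 45.2170295715332), 63.24104309082031) [ 80.  98. 163.]
flipper 0.85 [554.618521    59.5533702   42.81577792] ((554.7735595703125, 59.44520568847656), (103.31504821777344, 150.86874389648438), 8.962533950805664)
fix 0.7 [543.32349756 126.15618838  23.624079  ] ((546.3524169921875, 117.7032470703125), (123.6648178100586, 269.3992004394531), 9.509749412536621)
```

The black cap is at scene (233,250) / top (402,187), around world (631,-265). The fixture is at top (275,210), with its flipper on the -y side. I'll move the wrist camera over the fixture.

```bash
cat >> h.py <<'E'
from scipy.spatial.transform import Rotation as Ro
def delta(xyz,yaw,roll=180,pitch=0,s=None):
    s=s or state(); R=Ro.from_euler("xyz",s["ee_rot"],degrees=True); G=Ro.from_euler("xyz",[roll,pitch,yaw],degrees=True)
    d=R.inv().apply(np.array(xyz)-s["ee_pos"]); r=(R.inv()*G).as_rotvec()
    print("shift",d.round(1),"rot after",r.round(3),"t",s["time_s"],"F",s["force"].round(1))
E
python3 -c "
from h import *
delta([546,140,330],-169)"
```

```text
shift [-494.7 -304.9 -116.1] rot after [ 0.     0.    -0.441] t 2.0 F [ 0.8 -0.   1. ]
```

move_arm([
  {"x": -40,"y": -25,"z": -9},
  {"x": -40,"y": -25,"z": -9},
  {"x": -40,"y": -25,"z": -9},
  {"x": -40,"y": -25,"z": -9},
  {"x": -40,"y": -25,"z": -9},
  {"x": -40,"y": -25,"z": -9},
  {"x": -40,"y": -25,"z": -9},
  {"x": -40,"y": -25,"z": -9},
  {"x": -40,"y": -25,"z": -9},
  {"x": -40,"y": -25,"z": -9},
])

```text
schema error: expected keys x, y, z, rx, ry, rz
```

move_arm([
  {"x": -40,"y": -25},
  {"x": -40,"y": -25},
  {"x": -20,"y": -12},
  {"rz": -0.15},
  {"rz": -0.15},
  {"rz": -0.14},
  {},
  {},
])

```text
schema error: expected keys x, y, z, rx, ry, rz
```

```bash
python3 - <<'E'
from h import *
s=state(); print(s["time_s"],s["ee_pos"],s["ee_rot"])
f=grab_frame("wrist"); cv2.imwrite("pics/w1.png",f["img"][:,:,::-1])
R,t=P(f); print("cam",(-R.T@t).round(),R[2].round(2))
for n in ["fixture","pocket","catch","handle","nest","cap"]:
    print(n,[(round(q["p"],2),np.round(q["point"]).tolist(),np.round(dep(f,*q["point"]),1).tolist()) for q in landmark_of("wrist",n)[:3] if 2<q["point"][0]<637 and 2<q["point"][1]<397])
for r in masks_of("wrist","flipper")[:1]:
    C=cloud(f,r["pixels"]); print("flipper",r["p"],C.mean(0),cv2.minAreaRect(C[:,:2].astype(np.float32)))
E
```

```text
2.0 [141.56904078 557.31232556 213.95892341] [ 1.79996865e+02 -1.88625313e-04  1.65746916e+02]
cam [ 72. 575. 386.] [ 0.25 -0.06 -0.97]
fixture []
pocket []
catch []
handle []
nest []
cap []
```

move_arm([
  {"x": -40,"y": -25,"z": -9,"rx": 0,"ry": 0,"rz": 0},
  {"x": -40,"y": -25,"z": -9,"rx": 0,"ry": 0,"rz": 0},
  {"x": -40,"y": -25,"z": -9,"rx": 0,"ry": 0,"rz": 0},
  {"x": -40,"y": -25,"z": -9,"rx": 0,"ry": 0,"rz": 0},
  {"x": -40,"y": -25,"z": -9,"rx": 0,"ry": 0,"rz": 0},
  {"x": -40,"y": -25,"z": -9,"rx": 0,"ry": 0,"rz": 0},
  {"x": -40,"y": -25,"z": -9,"rx": 0,"ry": 0,"rz": 0},
  {"x": -40,"y": -25,"z": -9,"rx": 0,"ry": 0,"rz": 0},
  {"x": -40,"y": -25,"z": -9,"rx": 0,"ry": 0,"rz": 0},
  {"x": -40,"y": -25,"z": -9,"rx": 0,"ry": 0,"rz": 0},
])

```text
time_s: 3.4
ee_pos: [468.7, 214.9, 304.6]
ee_rot: [180.0, 0.0, 165.7]
force: [0.8, 0.9, -0.0]
gripper_width: 90.8
gripper_force: 0.0
```

move_arm([
  {"x": -40,"y": -25,"z": -9,"rx": 0,"ry": 0,"rz": 0},
  {"x": -40,"y": -25,"z": -9,"rx": 0,"ry": 0,"rz": 0},
  {"x": -15,"y": -5,"z": -9,"rx": 0,"ry": 0,"rz": 0},
  {"x": 0,"y": 0,"z": 0,"rx": 0,"ry": 0,"rz": -0.15},
  {"x": 0,"y": 0,"z": 0,"rx": 0,"ry": 0,"rz": -0.15},
  {"x": 0,"y": 0,"z": 0,"rx": 0,"ry": 0,"rz": -0.14},
  {"x": 0,"y": 0,"z": 0,"rx": 0,"ry": 0,"rz": 0},
  {"x": 0,"y": 0,"z": 0,"rx": 0,"ry": 0,"rz": 0},
])

```text
time_s: 4.2
ee_pos: [546.2, 139.8, 330.9]
ee_rot: [180.0, 0.0, -169.2]
force: [0.2, 0.4, 0.3]
gripper_width: 91.4
gripper_force: 0.0
```

```bash
cat > look.py <<'E'
from h import *
import sys
def look(png,names,mask="flipper"):
    s=state(); print(s["time_s"],s["ee_pos"].round(1),s["ee_rot"].round(1))
    f=grab_frame("wrist"); cv2.imwrite(f"pics/{png}.png",f["img"][:,:,::-1]); np.save(f"pics/{png}.npy",f,allow_pickle=True)
    for n in names:
        print(n,[(round(q["p"],2),np.round(q["point"],1).tolist(),np.round(dep(f,*q["point"]),1).tolist()) for q in landmark_of("wrist",n)[:3] if 2<q["point"][0]<637 and 2<q["point"][1]<397])
    for r in masks_of("wrist",mask)[:3]:
        C=cloud(f,r["pixels"]); print(mask,r["p"],r["box"],C.mean(0).round(1),cv2.minAreaRect(C[:,:2].astype(np.float32)))
    return f
E
python3 -c "
from look import *
look('w1',['pocket','catch','handle','nest'])"
```

```text
4.2 [546.2 139.8 330.9] [ 180.     0.  -169.2]
pocket [(0.95, [272.0, 168.8], [552.6, 69.6, 41.2]), (0.39, [311.4, 168.4], [539.7, 131.7, 44.7])]
catch [(0.63, [268.6, 194.1], [591.2, 72.1, 56.1])]
handle [(0.85, [222.1, 170.9], [571.0, -8.9, 41.4])]
nest [(0.93, [355.8, 169.9], [532.2, 206.8, 15.1])]
flipper 0.55 [267.5, 169.4, 98.4, 70.9] [553.1  65.5  43.6] ((561.4502563476562, 57.58669662475586), (115.7402572631836, 168.52769470214844), 10.797554969787598)
```

View pics/w1.png

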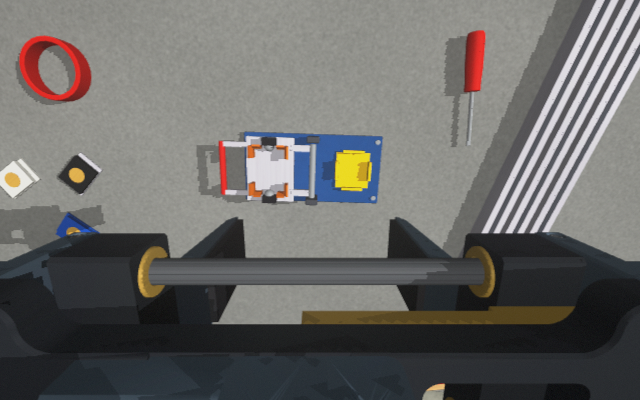

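The wrist view shows the fixture clearly: bar at (222,168), pocket at (270,169), nest at (353,170). The black cap is at (78,174). I'll refine the fixture pose by fitting parts by colour.

```bash
python3 - <<'E'
from h import *
fw=np.load("pics/w1.npy",allow_pickle=True).item()
ft=grab_frame("top"); np.save("pics/top1.npy",ft,allow_pickle=True)
for nm,f in (("wrist",fw),("top",ft)):
    hsv=cv2.cvtColor(f["img"],cv2.COLOR_RGB2HSV); H,S,V=hsv[...,0],hsv[...,1],hsv[...,2]
    z=f["z_map"]; v,u=np.indices(z.shape); R,t=P(f)
    X=(np.dstack([(u-f["cx"])/f["fx"]*z,(v-f["cy"])/f["fy"]*z,z])-t)@R
    near=(np.hypot(X[...,0]-550,X[...,1]-110)<200)&(z>0)
    def rep(n,m,lo,hi):
        m=m&near; C=X[m]; C=C[(C[:,2]>lo)&(C[:,2]<hi)]
        r=cv2.minAreaRect(C[:,:2].astype(np.float32)); print(nm,n,len(C),"med",np.median(C,0).round(1),"rect",np.round(r[0],1),np.round(r[1],1),round(r[2],1))
        # ray-based centre from pixels
    rep("red",((H<6)|(H>174))&(S>170)&(V>90),28,50)
    rep("yellow",(H>22)&(H<35)&(S>150),10,60)
    rep("blue",(H>100)&(H<125)&(S>150),5,16)
    rep("orange",(H>7)&(H<19)&(S>150),42,70)
E
```

```text
wrist red 261 med [564.5  -8.8  41.2] rect [565.6  -9.4] [83.8  9.1] 8.7
wrist yellow 1267 med [533.1 200.5  15.1] rect [533.6 200.1] [67.9 58.3] 9.8
wrist blue 2990 med [529.6 164.9  10.8] rect [544.2 133.5] [113.4 227.7] 8.8
wrist orange 339 med [578.   49.3  59. ] rect [556.   66.1] [81.8 59.7] 8.6
top red 48 med [564.1 -10.4  39.6] rect [567.1  -9. ] [66.6  6.8] 9.5
top yellow 222 med [526.6 199.2  14.8] rect [525.  197.8] [45.  56.6] 11.7
top blue 245 med [496.3 180.   10.4] rect [523.2 130.9] [ 67.7 224.2] 8.5
top orange 1 med [594.   45.9  53.8] rect [594.   45.9] [0. 0.] 0.0
```

move_arm([
  {"x": 3,"y": -40,"z": 10,"rx": 0,"ry": 0,"rz": 0},
  {"x": 3,"y": -40,"z": 10,"rx": 0,"ry": 0,"rz": 0},
  {"x": 3,"y": -40,"z": 10,"rx": 0,"ry": 0,"rz": 0},
  {"x": 3,"y": -40,"z": 10,"rx": 0,"ry": 0,"rz": 0},
  {"x": 3,"y": -40,"z": 10,"rx": 0,"ry": 0,"rz": 0},
  {"x": 3,"y": -40,"z": 10,"rx": 0,"ry": 0,"rz": 0},
  {"x": 3,"y": -40,"z": 10,"rx": 0,"ry": 0,"rz": 0},
  {"x": 3,"y": -40,"z": 10,"rx": 0,"ry": 0,"rz": 0},
  {"x": 3,"y": -40,"z": 10,"rx": 0,"ry": 0,"rz": 0},
  {"x": 3,"y": -40,"z": 10,"rx": 0,"ry": 0,"rz": 0},
])

```text
time_s: 5.55
ee_pos: [592.8, -260.2, 230.5]
ee_rot: [180.0, 0.0, -169.1]
force: [0.1, -0.8, 0.1]
gripper_width: 91.0
gripper_force: 0.0
```

move_arm([
  {"x": 0,"y": 0,"z": 0,"rx": 0,"ry": 0,"rz": 0},
  {"x": 0,"y": 0,"z": 0,"rx": 0,"ry": 0,"rz": 0},
])

```text
time_s: 5.75
ee_pos: [592.5, -259.0, 230.2]
ee_rot: [179.9, -0.0, -169.2]
force: [0.2, -0.9, 0.3]
gripper_width: 91.0
gripper_force: 0.0
```

```bash
python3 - <<'E'
from look import *
f=look('w2',['cap','cap_face'],'cap')
z=f["z_map"]; v,u=np.indices(z.shape); R,t=P(f)
X=(np.dstack([(u-f["cx"])/f["fx"]*z,(v-f["cy"])/f["fy"]*z,z])-t)@R
m=(np.hypot(X[...,0]-631,X[...,1]+265)<48)&(z>0)
for lo,hi in((2,7),(9,16),(2,16)):
    C=X[m&(X[...,2]>lo)&(X[...,2]<hi)]; print(len(C),np.median(C,0).round(1),cv2.minAreaRect(C[:,:2].astype(np.float32)))
hsv=cv2.cvtColor(f["img"],cv2.COLOR_RGB2HSV); b=m&(hsv[...,1]>120)&(hsv[...,0]<30)&(hsv[...,2]>80)
C=X[b]; print("brass",len(C),C.mean(0), cv2.minAreaRect(C[:,:2].astype(np.float32)))
E
```

```text
5.75 [ 592.5 -259.   230.2] [ 179.9   -0.  -169.2]
cap [(0.66, [308.6, 206.0], [628.8, -261.8, 13.3]), (0.65, [290.5, 271.7], [563.4, -271.9, 326.5]), (0.63, [236.6, 210.7], [654.4, -360.0, 13.7])]
cap_face [(0.95, [308.0, 207.5], [631.1, -262.2, 13.4]), (0.91, [228.1, 207.7], [652.3, -372.2, 13.4]), (0.5, [291.3, 277.2], [564.6, -271.4, 327.5])]
cap 0.98 [308.8, 205.5, 56.5, 53.4] [ 628.  -260.9   11.1] ((631.3968505859375, -260.5403747558594), (47.94736862182617, 66.08885955810547), 55.963096618652344)
cap 0.72 [292.2, 273.5, 27.3, 43.8] [ 745.8 -267.     9.5] ((742.7874145507812, -272.57733154296875), (76.62353515625, 32.20072937011719), 34.27821731567383)
cap 0.65 [231.6, 207.2, 43.8, 39.3] [ 651.6 -368.9   12.6] ((638.2359619140625, -350.7694091796875), (42.719966888427734, 127.1578140258789), 44.52145767211914)
380 [ 615.1 -261.6    3.8] ((630.9794311523438, -264.3123474121094), (92.4994888305664, 87.93599700927734), 36.266845703125)
1130 [ 629.  -261.9   12.8] ((629.96337890625, -261.81512451171875), (44.15449523925781, 52.188575744628906), 55.82402038574219)
1520 [ 627.2 -261.8   12.5] ((630.9794311523438, -264.3123474121094), (92.4994888305664, 87.93599700927734), 36.266845703125)
brass 280 [ 630.52837332 -262.42010898   13.25371699] ((630.7101440429688, -262.3832092285156), (26.69493293762207, 25.469463348388672), 10.839625358581543)
```

View pics/w2.png

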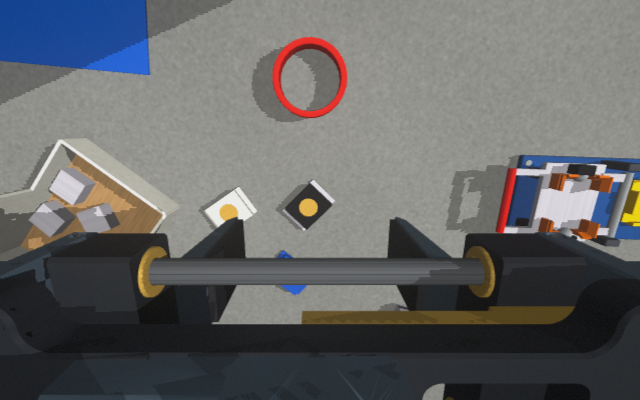

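The black cap sits at (308,206), with its brass disc near (630.5,-262.4) and its 44 mm direction at about 56°. The measured body of 44x52 matches the text. I'll rotate, move above it, and triangulate the cap from w1 and w2.

move_arm([
  {"x": 0,"y": 0,"z": 10,"rx": 0,"ry": 0,"rz": 0.13},
  {"x": 0,"y": 0,"z": 10,"rx": 0,"ry": 0,"rz": 0.13},
  {"x": 0,"y": 0,"z": 10,"rx": 0,"ry": 0,"rz": 0.13},
  {"x": 0,"y": 0,"z": 10,"rx": 0,"ry": 0,"rz": 0.13},
  {"x": 0,"y": 0,"z": 10,"rx": 0,"ry": 0,"rz": 0.13},
  {"x": 0,"y": 0,"z": 10,"rx": 0,"ry": 0,"rz": 0.135},
  {"x": -16,"y": 9,"z": 25,"rx": 0,"ry": 0,"rz": 0},
  {"x": -16,"y": 9,"z": 25,"rx": 0,"ry": 0,"rz": 0},
  {"x": 0,"y": 0,"z": 0,"rx": 0,"ry": 0,"rz": 0},
  {"x": 0,"y": 0,"z": 0,"rx": 0,"ry": 0,"rz": 0},
])

```text
time_s: 6.95
ee_pos: [629.3, -260.5, 121.1]
ee_rot: [-180.0, -0.1, 146.1]
force: [0.0, -0.1, 0.2]
gripper_width: 91.2
gripper_force: 0.0
```

```bash
python3 - <<'E'
from look import *
F=[np.load(f"pics/w{i}.npy",allow_pickle=True).item() for i in(1,2)]
obs=[]
for f,g in zip(F,([78,174],[308,207])):
    hsv=cv2.cvtColor(f["img"],cv2.COLOR_RGB2HSV); b=(hsv[...,1]>120)&(hsv[...,0]<30)&(hsv[...,2]>80)
    v,u=np.indices(b.shape); b&=np.hypot(u-g[0],v-g[1])<14; obs.append((f,u[b].mean(),v[b].mean())); print(b.sum(),obs[-1][1:])
f3=grab_frame("wrist"); np.save("pics/w3.npy",f3,allow_pickle=True); cv2.imwrite("pics/w3.png",f3["img"][:,:,::-1])
print("tri12",tri(obs))
for n in("cap_face",):
    for q in landmark_of("wrist",n)[:2]: print(q["p"],q["point"],dep(f3,*q["point"]))
delta([630.3,-262,3],145.8)
E
```

```text
195 (np.float64(76.32820512820513), np.float64(174.89743589743588))
282 (np.float64(307.9326241134752), np.float64(207.06028368794327))
tri12 [ 630.56637487 -262.4070016    12.81661997]
0.75 [247.1, 280.6] [ 594.43944511 -260.94873278  218.01569775]
0.72 [315.3, 200.4] [ 628.22526433 -260.40402446   13.49101392]
shift [ -0.7  -0.3 119.7] rot after [0.    0.002 0.004] t 7.05 F [ 0.6  0.2 -0.4]
```

View pics/w3.png

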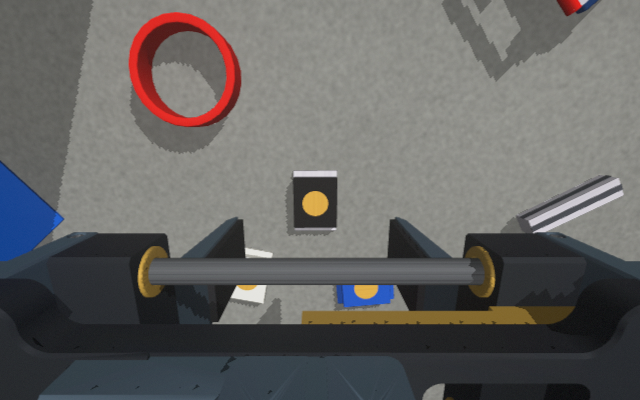

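The cap is square between the fingers at (315,203), and the triangulated face height of 12.8 fits the stated 12. Descending to grip it.

move_arm([
  {"x": -1,"y": 0,"z": 25,"rx": 0,"ry": 0,"rz": 0},
  {"x": 0,"y": 0,"z": 25,"rx": 0,"ry": 0,"rz": 0},
  {"x": 0,"y": 0,"z": 25,"rx": 0,"ry": 0,"rz": 0},
  {"x": 0,"y": 0,"z": 20,"rx": 0,"ry": 0,"rz": 0},
  {"x": 0,"y": 0,"z": 15,"rx": 0,"ry": 0,"rz": 0},
  {"x": 0,"y": 0,"z": 7.5,"rx": 0,"ry": 0,"rz": 0},
  {"x": 0,"y": 0,"z": 0,"rx": 0,"ry": 0,"rz": 0},
])

```text
time_s: 7.75
ee_pos: [630.0, -262.1, 3.4]
ee_rot: [-180.0, -0.0, 146.0]
force: [0.5, -0.8, -0.2]
gripper_width: 91.2
gripper_force: 0.0
```

move_arm([
  {"x": 0,"y": 0,"z": 0,"rx": 0,"ry": 0,"rz": 0},
  {"x": 0,"y": 0,"z": 0,"rx": 0,"ry": 0,"rz": 0},
  {"x": 0,"y": 0,"z": 0,"rx": 0,"ry": 0,"rz": 0},
  {"x": 0,"y": 0,"z": 0,"rx": 0,"ry": 0,"rz": 0},
  {"x": 0,"y": 0,"z": 0,"rx": 0,"ry": 0,"rz": 0},
  {"x": 0,"y": 0,"z": 0,"rx": 0,"ry": 0,"rz": 0},
  {"x": 0,"y": 0,"z": 0,"rx": 0,"ry": 0,"rz": 0},
  {"x": 0,"y": 0,"z": 0,"rx": 0,"ry": 0,"rz": 0},
], grip=0, squeeze=25)

```text
time_s: 8.55
ee_pos: [630.3, -262.1, 3.5]
ee_rot: [180.0, -0.0, 146.0]
force: [0.2, -0.9, -0.2]
gripper_width: 44.1
gripper_force: 25.0
```

```bash
python3 - <<'E'
from look import *
s=state(); print(s["gripper_width"],s["gripper_force"],s["ee_pos"])
a=np.radians(8.9); c=np.array([544.3,133.3]); ex=np.array([np.cos(a),np.sin(a)]); ey=np.array([-np.sin(a),np.cos(a)])
p=c-68*ey; print("pocket",p,"handle",c-145*ey,"closedhandle",c+145*ey,"nest",c+68*ey)
delta([*p,130],188.9)
E
```

```text
44.08134381897698 25.00010445713997 [ 630.251917   -262.14192556    3.48152781]
pocket [554.82030627  66.11872913] handle [566.73300601  -9.95418054] closedhandle [521.86699399 276.55418054] nest [533.77969373 200.48127087]
shift [ 246.2  229.9 -126.5] rot after [ 0.     0.    -0.749] t 8.55 F [ 0.2 -0.9 -0.2]
```

move_arm([
  {"x": 0,"y": 0,"z": -20,"rx": 0,"ry": 0,"rz": 0},
  {"x": 0,"y": 0,"z": -32,"rx": 0,"ry": 0,"rz": 0},
  {"x": 0,"y": 0,"z": -32,"rx": 0,"ry": 0,"rz": 0},
  {"x": 12,"y": 12,"z": -32,"rx": 0,"ry": 0,"rz": 0},
  {"x": 26,"y": 24,"z": -10.5,"rx": 0,"ry": 0,"rz": 0},
  {"x": 26,"y": 24,"z": 0,"rx": 0,"ry": 0,"rz": 0},
  {"x": 26,"y": 24,"z": 0,"rx": 0,"ry": 0,"rz": 0},
  {"x": 26,"y": 24,"z": 0,"rx": 0,"ry": 0,"rz": 0},
  {"x": 26,"y": 24,"z": 0,"rx": 0,"ry": 0,"rz": 0},
  {"x": 26,"y": 24,"z": 0,"rx": 0,"ry": 0,"rz": 0},
])

```text
time_s: 9.55
ee_pos: [577.6, -37.5, 129.9]
ee_rot: [180.0, -0.0, 146.0]
force: [1.7, 0.5, -1.0]
gripper_width: 44.0
gripper_force: 25.0
```

move_arm([
  {"x": 26,"y": 24,"z": 0,"rx": 0,"ry": 0,"rz": 0},
  {"x": 26,"y": 25,"z": 0,"rx": 0,"ry": 0,"rz": 0},
  {"x": 26,"y": 25,"z": 0,"rx": 0,"ry": 0,"rz": 0},
  {"x": 0,"y": 0,"z": 0,"rx": 0,"ry": 0,"rz": -0.12},
  {"x": 0,"y": 0,"z": 0,"rx": 0,"ry": 0,"rz": -0.14},
  {"x": 0,"y": 0,"z": 0,"rx": 0,"ry": 0,"rz": -0.14},
  {"x": 0,"y": 0,"z": 0,"rx": 0,"ry": 0,"rz": -0.14},
  {"x": 0,"y": 0,"z": 0,"rx": 0,"ry": 0,"rz": -0.14},
  {"x": 0,"y": 0,"z": 0,"rx": 0,"ry": 0,"rz": -0.07},
  {"x": 0,"y": 0,"z": 0,"rx": 0,"ry": 0,"rz": 0},
])

```text
time_s: 10.55
ee_pos: [554.9, 66.1, 129.8]
ee_rot: [180.0, -0.0, -171.1]
force: [-0.4, 0.3, -0.8]
gripper_width: 43.6
gripper_force: 25.0
```

```bash
python3 - <<'E'
from look import *
f=look('w4',['cap_face'],'cap')
z=f["z_map"]; v,u=np.indices(z.shape); R,t=P(f)
X=(np.dstack([(u-f["cx"])/f["fx"]*z,(v-f["cy"])/f["fy"]*z,z])-t)@R
hsv=cv2.cvtColor(f["img"],cv2.COLOR_RGB2HSV); H,S,V=cv2.split(hsv)
near=(np.hypot(X[...,0]-555,X[...,1]-100)<170)&(z>0)
for n,m,lo,hi in(("red",((H<6)|(H>174))&(S>170)&(V>90),28,50),("orange",(H>7)&(H<19)&(S>150),42,75),("yellow",(H>22)&(H<35)&(S>150),10,30),("brass",(H<30)&(S>120)&(V>80),125,160),("blue",(H>100)&(H<125)&(S>150),5,16)):
    C=X[m&near]; C=C[(C[:,2]>lo)&(C[:,2]<hi)]
    if len(C)>5: print(n,len(C),C.mean(0).round(1),*[np.round(q,1) for q in cv2.minAreaRect(C[:,:2].astype(np.float32))])
delta([554.8,66.1,95],188.9)
E
```

```text
10.55 [554.9  66.1 129.8] [ 180.    -0.  -171.1]
cap_face [(0.72, [316.9, 250.8], [555.9, 67.2, 139.7])]
cap 0.94 [316.8, 244.1, 73.5, 91.8] [542.2  64.9 138.1] ((593.7879638671875, 70.97557067871094), (147.07101440429688, 44.89592742919922), 6.746280670166016)
red 700 [559.6 -10.   40.9] [562.1 -10. ] [77.2  9.4] 9.4
orange 564 [522.4  60.7  58.7] [524.4  61.1] [20.5 60.6] 8.9
yellow 3481 [533.2 201.   16.8] [533.6 200.1] [68.  59.5] 8.5
brass 1012 [552.4  66.1 139.6] [551.4  65.9] [18.5 25.7] 9.3
blue 6185 [517.2 161.5  10.9] [543.4 133.2] [113.3 229. ] 8.9
shift [ 0.1 -0.  34.9] rot after [ 0. -0. -0.] t 10.7 F [ 0.6  0.1 -1. ]
```

View pics/w4.png

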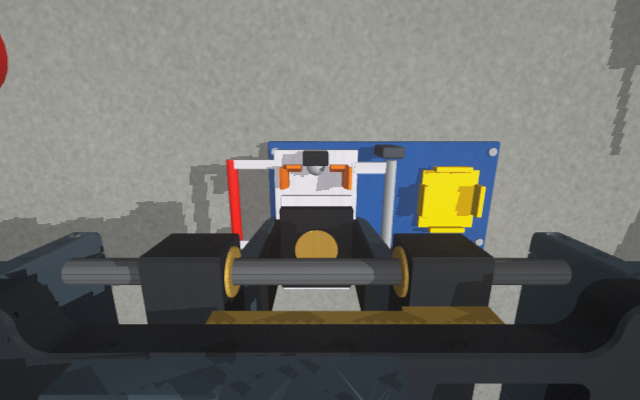

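The view shows the gripped cap at (317,245), aligned with the pocket guides at (290,178)–(345,178). All fits agree with a pocket at (555,66) and a fixture yaw of 8.9°. Lowering onto the balls.

move_arm([
  {"x": 0,"y": 0,"z": 20,"rx": 0,"ry": 0,"rz": 0},
  {"x": 0,"y": 0,"z": 20,"rx": 0,"ry": 0,"rz": 0},
  {"x": 0,"y": 0,"z": 12,"rx": 0,"ry": 0,"rz": 0},
  {"x": 0,"y": 0,"z": 8,"rx": 0,"ry": 0,"rz": 0},
  {"x": 0,"y": 0,"z": 6,"rx": 0,"ry": 0,"rz": 0},
  {"x": 0,"y": 0,"z": 4,"rx": 0,"ry": 0,"rz": 0},
  {"x": 0,"y": 0,"z": 2,"rx": 0,"ry": 0,"rz": 0},
  {"x": 0,"y": 0,"z": 1,"rx": 0,"ry": 0,"rz": 0},
  {"x": 0,"y": 0,"z": 1,"rx": 0,"ry": 0,"rz": 0},
  {"x": 0,"y": 0,"z": 0,"rx": 0,"ry": 0,"rz": 0},
])

```text
time_s: 11.7
ee_pos: [554.9, 66.1, 56.2]
ee_rot: [180.0, -0.0, -171.1]
force: [-1.0, 0.2, 0.0]
gripper_width: 43.7
gripper_force: 25.0
```

move_arm([
  {"x": 0,"y": 0,"z": 0.7,"rx": 0,"ry": 0,"rz": 0},
  {"x": 0,"y": 0,"z": 0.7,"rx": 0,"ry": 0,"rz": 0},
  {"x": 0,"y": 0,"z": 0.6,"rx": 0,"ry": 0,"rz": 0},
  {"x": 0,"y": 0,"z": 0,"rx": 0,"ry": 0,"rz": 0},
])

```text
time_s: 12.1
ee_pos: [554.1, 66.0, 54.2]
ee_rot: [180.0, -0.1, -171.1]
force: [-4.6, -0.8, 5.1]
gripper_width: 43.9
gripper_force: 25.0
```

move_arm([
  {"x": 1,"y": 0,"z": -1,"rx": 0,"ry": 0,"rz": 0},
  {"x": 0,"y": 0,"z": 1,"rx": 0,"ry": 0,"rz": 0},
  {"x": 0,"y": 0,"z": 0,"rx": 0,"ry": 0,"rz": 0},
])

```text
time_s: 12.4
ee_pos: [554.0, 66.0, 54.1]
ee_rot: [180.0, 0.0, -171.0]
force: [-2.7, -1.6, 3.8]
gripper_width: 44.2
gripper_force: 25.0
```

move_arm([
  {"x": 0.8,"y": 0,"z": -1,"rx": 0,"ry": 0,"rz": 0},
  {"x": 0,"y": 0,"z": 1,"rx": 0,"ry": 0,"rz": 0},
  {"x": 0,"y": 0,"z": 0,"rx": 0,"ry": 0,"rz": 0},
])

```text
time_s: 12.7
ee_pos: [553.9, 65.9, 54.2]
ee_rot: [180.0, 0.1, -171.1]
force: [-1.0, -0.2, 3.1]
gripper_width: 43.6
gripper_force: 25.0
```

move_arm([
  {"x": 0,"y": 0,"z": 0,"rx": 0,"ry": 0,"rz": 0},
  {"x": 0,"y": 0,"z": 1,"rx": 0,"ry": 0,"rz": 0},
  {"x": 0,"y": 0,"z": 1,"rx": 0,"ry": 0,"rz": 0},
  {"x": 0,"y": 0,"z": 1,"rx": 0,"ry": 0,"rz": 0},
  {"x": 0,"y": 0,"z": 1,"rx": 0,"ry": 0,"rz": 0},
  {"x": 0,"y": 0,"z": 1,"rx": 0,"ry": 0,"rz": 0},
  {"x": 0,"y": 0,"z": 0,"rx": 0,"ry": 0,"rz": 0},
], grip=0, squeeze=45)

```text
time_s: 13.4
ee_pos: [553.8, 65.9, 49.4]
ee_rot: [-180.0, 0.1, -171.0]
force: [-0.5, -0.6, 3.4]
gripper_width: 43.4
gripper_force: 45.0
```

move_arm([
  {"x": 0,"y": 0,"z": 1,"rx": 0,"ry": 0,"rz": 0},
  {"x": 0,"y": 0,"z": 1,"rx": 0,"ry": 0,"rz": 0},
  {"x": 0,"y": 0,"z": 1,"rx": 0,"ry": 0,"rz": 0},
  {"x": 0,"y": 0,"z": 1,"rx": 0,"ry": 0,"rz": 0},
  {"x": 0,"y": 0,"z": 1,"rx": 0,"ry": 0,"rz": 0},
  {"x": 0,"y": 0,"z": 0,"rx": 0,"ry": 0,"rz": 0},
])

```text
time_s: 14.0
ee_pos: [553.3, 65.9, 43.6]
ee_rot: [180.0, -0.0, -171.0]
force: [2.6, -0.3, -3.6]
gripper_width: 43.6
gripper_force: 45.0
```

move_arm([
  {"x": 0,"y": 0,"z": 0,"rx": 0,"ry": 0,"rz": 0},
  {"x": 0,"y": 0,"z": 0,"rx": 0,"ry": 0,"rz": 0},
  {"x": 0,"y": 0,"z": 0,"rx": 0,"ry": 0,"rz": 0},
  {"x": 0,"y": 0,"z": -10,"rx": 0,"ry": 0,"rz": 0},
  {"x": 0,"y": 0,"z": -20,"rx": 0,"ry": 0,"rz": 0},
  {"x": 0,"y": 0,"z": -10,"rx": 0,"ry": 0,"rz": 0},
], grip=0.66)

```text
time_s: 14.6
ee_pos: [554.1, 65.9, 86.0]
ee_rot: [-180.0, 0.1, -171.0]
force: [-0.2, -0.3, -0.1]
gripper_width: 60.4
gripper_force: 0.0
```

move_arm([
  {"x": 0,"y": 0,"z": 0,"rx": 0,"ry": 0,"rz": 0},
  {"x": 0,"y": 0,"z": 0,"rx": 0,"ry": 0,"rz": 0},
  {"x": 0,"y": 0,"z": 0,"rx": 0,"ry": 0,"rz": 0},
  {"x": 0,"y": 0,"z": 0,"rx": 0,"ry": 0,"rz": 0},
  {"x": 0,"y": 0,"z": 10,"rx": 0,"ry": 0,"rz": 0},
  {"x": 0,"y": 0,"z": 10,"rx": 0,"ry": 0,"rz": 0},
  {"x": 0,"y": 0,"z": 6,"rx": 0,"ry": 0,"rz": 0},
  {"x": 0,"y": 0,"z": 3,"rx": 0,"ry": 0,"rz": 0},
  {"x": 0,"y": 0,"z": 1,"rx": 0,"ry": 0,"rz": 0},
  {"x": 0,"y": 0,"z": 0,"rx": 0,"ry": 0,"rz": 0},
], grip=0, squeeze=20)

```text
time_s: 15.6
ee_pos: [553.3, 65.9, 53.8]
ee_rot: [180.0, -0.0, -171.0]
force: [0.1, -0.4, 0.7]
gripper_width: 0.4
gripper_force: 0.0
```

move_arm([
  {"x": 0,"y": 0,"z": 1,"rx": 0,"ry": 0,"rz": 0},
  {"x": 0,"y": 0,"z": 1,"rx": 0,"ry": 0,"rz": 0},
  {"x": 0,"y": 0,"z": 1,"rx": 0,"ry": 0,"rz": 0},
  {"x": 0,"y": 0,"z": 0,"rx": 0,"ry": 0,"rz": 0},
])

```text
time_s: 16.0
ee_pos: [553.6, 65.9, 52.3]
ee_rot: [180.0, 0.1, -171.0]
force: [-2.5, -1.2, 7.5]
gripper_width: 0.4
gripper_force: 3.6
```

move_arm([
  {"x": 0,"y": 0,"z": 1,"rx": 0,"ry": 0,"rz": 0},
  {"x": 0,"y": 0,"z": 1,"rx": 0,"ry": 0,"rz": 0},
  {"x": 0,"y": 0,"z": 0,"rx": 0,"ry": 0,"rz": 0},
])

```text
time_s: 16.3
ee_pos: [553.6, 65.9, 52.2]
ee_rot: [-180.0, 0.1, -171.0]
force: [-6.0, -0.5, 20.1]
gripper_width: 0.3
gripper_force: 9.7
```

move_arm([
  {"x": 0,"y": 0,"z": -10,"rx": 0,"ry": 0,"rz": 0},
  {"x": 0,"y": 0,"z": -40,"rx": 0,"ry": 0,"rz": 0},
  {"x": 0,"y": 0,"z": -30,"rx": 0,"ry": 0,"rz": 0},
  {"x": 0,"y": 0,"z": 0,"rx": 0,"ry": 0,"rz": 0},
], grip=0.55)

```text
time_s: 16.7
ee_pos: [556.4, 66.2, 133.6]
ee_rot: [-180.0, 0.6, -171.0]
force: [-0.5, 0.4, 1.0]
gripper_width: 29.6
gripper_force: 0.0
```

```bash
python3 - <<'E'
from look import *
f=look('w5',['cap_face','handle'],'cap')
z=f["z_map"]; v,u=np.indices(z.shape); R,t=P(f)
X=(np.dstack([(u-f["cx"])/f["fx"]*z,(v-f["cy"])/f["fy"]*z,z])-t)@R
a=np.radians(8.9); c=np.array([543.5,133.2]); L=(X[...,:2]-c)@np.array([[np.cos(a),-np.sin(a)],[np.sin(a),np.cos(a)]])
m=(z>0)&(abs(L[...,1]+68)<19)&(X[...,2]<80)
for lo in range(-40,40,8):
    k=m&(L[...,0]>lo)&(L[...,0]<lo+8); print(lo,k.sum(),np.percentile(X[k][:,2],[10,50,90]).round(1) if k.sum()>5 else "")
s=state(); b=c+np.array([-np.sin(a),np.cos(a)])*-145; print(b); delta([*b,120],188.9)
E
```

```text
16.7 [556.4  66.2 133.6] [-180.     0.6 -171. ]
cap_face [(0.57, [317.4, 203.0], [551.8, 67.1, 53.5])]
handle [(0.72, [238.6, 203.8], [567.6, -6.2, 41.0])]
cap 0.89 [317.8, 205.2, 50.5, 66.8] [551.2  66.9  51.7] ((554.47216796875, 67.951416015625), (65.58206176757812, 45.39751434326172), 7.71342658996582)
cap 0.7 [363.7, 199.0, 270.2, 119.4] [531.2 133.5  24.5] ((546.5100708007812, 116.67427825927734), (115.980224609375, 265.30303955078125), 8.910078048706055)
-40 343 [40.9 55.  60.7]
-32 424 [43.9 45.2 52.9]
-24 373 [52.  52.9 53.6]
-16 378 [52.  52.9 53.8]
-8 363 [52.2 53.2 54. ]
0 346 [52.2 53.1 53.9]
8 330 [52.1 53.  53.8]
16 333 [52.  52.9 53.7]
24 213 [44.3 45.7 53.2]
32 474 [40.9 53.4 59.7]
[565.93300601 -10.05418054]
shift [ -1.6 -77.    7.9] rot after [ 0.    -0.002  0.001] t 16.9 F [-1.  -0.6 -0.1]
```

View pics/w5.png

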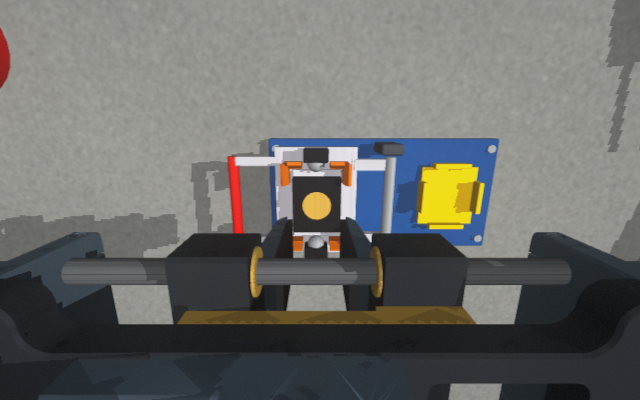

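The cap is seated: its top is level at about 53 (1 mm camera bias), the flange is on the floor, and the balls at (316,158) and (316,242) sit over it. Next is the red bar at (237,200).

move_arm([
  {"x": -1,"y": -25,"z": 0,"rx": 0,"ry": 0,"rz": 0},
  {"x": 0,"y": -26,"z": 0,"rx": 0,"ry": 0,"rz": 0},
  {"x": 0,"y": -26,"z": 0,"rx": 0,"ry": 0,"rz": 0},
  {"x": 0,"y": 0,"z": 30,"rx": 0,"ry": 0,"rz": 0},
  {"x": 0,"y": 0,"z": 25,"rx": 0,"ry": 0,"rz": 0},
  {"x": 0,"y": 0,"z": 0,"rx": 0,"ry": 0,"rz": 0},
  {"x": 0,"y": 0,"z": 0,"rx": 0,"ry": 0,"rz": 0},
], grip=0.27)

```text
time_s: 17.6
ee_pos: [565.7, -10.0, 73.1]
ee_rot: [180.0, -0.1, -171.0]
force: [-0.2, -0.4, 0.1]
gripper_width: 24.4
gripper_force: 0.0
```

```bash
python3 - <<'E'
from look import *
f=look('w6',['handle'],'handle')
z=f["z_map"]; v,u=np.indices(z.shape); R,t=P(f)
X=(np.dstack([(u-f["cx"])/f["fx"]*z,(v-f["cy"])/f["fy"]*z,z])-t)@R
H,S,V=cv2.split(cv2.cvtColor(f["img"],cv2.COLOR_RGB2HSV)); m=((H<6)|(H>174))&(S>170)&(V>90)&(np.hypot(X[...,0]-566,X[...,1]+10)<70)&(X[...,2]>25)&(X[...,2]<55)
C=X[m]; print(len(C),C.mean(0),cv2.minAreaRect(C[:,:2].astype(np.float32)))
delta([565.9,-10,26],188.9)
E
```

```text
17.6 [565.7 -10.   73.1] [ 1.80e+02 -1.00e-01 -1.71e+02]
handle [(0.6, [317.1, 226.7], [565.6, -8.7, 42.0])]
handle 0.68 [417.9, 223.6, 220.1, 131.5] [529.5  60.5  45.1] ((554.5335083007812, 65.85485076904297), (178.2935028076172, 118.22319030761719), 85.29788208007812)
1048 [556.64992849 -11.73648455  40.95983124] ((557.8142700195312, -11.57373046875), (67.85164642333984, 9.082537651062012), 9.174877166748047)
shift [ 1.3  0.1 49. ] rot after [-0.     0.002  0.001] t 17.75 F [-0.3 -0.2  0.5]
```

move_arm([
  {"x": 0,"y": 0,"z": 15,"rx": 0,"ry": 0,"rz": 0},
  {"x": 0,"y": 0,"z": 15,"rx": 0,"ry": 0,"rz": 0},
  {"x": 0,"y": 0,"z": 10,"rx": 0,"ry": 0,"rz": 0},
  {"x": 0,"y": 0,"z": 7,"rx": 0,"ry": 0,"rz": 0},
  {"x": 0,"y": 0,"z": 0,"rx": 0,"ry": 0,"rz": 0},
])

```text
time_s: 18.25
ee_pos: [566.0, -10.0, 26.5]
ee_rot: [180.0, -0.0, -171.0]
force: [-0.4, -0.3, 0.4]
gripper_width: 24.8
gripper_force: 0.0
```

move_arm([
  {"x": 0,"y": 0,"z": 0,"rx": 0,"ry": 0,"rz": 0},
  {"x": 0,"y": 0,"z": 0,"rx": 0,"ry": 0,"rz": 0},
  {"x": 0,"y": 0,"z": 0,"rx": 0,"ry": 0,"rz": 0},
  {"x": 0,"y": 0,"z": 0,"rx": 0,"ry": 0,"rz": 0},
], grip=0, squeeze=12)

```text
time_s: 18.65
ee_pos: [566.8, -10.6, 27.6]
ee_rot: [-179.9, 0.1, -171.0]
force: [0.2, -3.4, 1.3]
gripper_width: 9.5
gripper_force: 12.0
```

```bash
python3 - <<'E'
import numpy as np
t=np.radians(np.arange(0,181,6)); y=-145*np.cos(t)-4*np.sin(t); z=40+145*np.sin(t)-4*np.cos(t)
for i in range(30): print(round((i+1)*6), "dy %.1f dz(tool) %.1f"%(y[i+1]-y[i],-(z[i+1]-z[i])))
E
```

```text
6 dy 0.4 dz(tool) -15.2
12 dy 2.0 dz(tool) -15.1
18 dy 3.5 dz(tool) -14.8
24 dy 5.0 dz(tool) -14.3
30 dy 6.5 dz(tool) -13.7
36 dy 7.9 dz(tool) -13.0
42 dy 9.2 dz(tool) -12.1
48 dy 10.4 dz(tool) -11.0
54 dy 11.5 dz(tool) -9.9
60 dy 12.5 dz(tool) -8.6
66 dy 13.3 dz(tool) -7.3
72 dy 14.0 dz(tool) -5.8
78 dy 14.6 dz(tool) -4.3
84 dy 14.9 dz(tool) -2.8
90 dy 15.1 dz(tool) -1.2
96 dy 15.2 dz(tool) 0.4
102 dy 15.1 dz(tool) 2.0
108 dy 14.8 dz(tool) 3.5
114 dy 14.3 dz(tool) 5.0
120 dy 13.7 dz(tool) 6.5
126 dy 13.0 dz(tool) 7.9
132 dy 12.1 dz(tool) 9.2
138 dy 11.0 dz(tool) 10.4
144 dy 9.9 dz(tool) 11.5
150 dy 8.6 dz(tool) 12.5
156 dy 7.3 dz(tool) 13.3
162 dy 5.8 dz(tool) 14.0
168 dy 4.3 dz(tool) 14.6
174 dy 2.8 dz(tool) 14.9
180 dy 1.2 dz(tool) 15.1
```

move_arm([
  {"x": 0,"y": 0,"z": -7,"rx": 0,"ry": 0,"rz": 0},
  {"x": 0,"y": 0.4,"z": -8.2,"rx": 0,"ry": 0,"rz": 0},
  {"x": 0,"y": 2,"z": -15.1,"rx": 0,"ry": 0,"rz": 0},
  {"x": 0,"y": 3.5,"z": -14.8,"rx": 0,"ry": 0,"rz": 0},
  {"x": 0,"y": 5,"z": -14.3,"rx": 0,"ry": 0,"rz": 0},
  {"x": 0,"y": 6.5,"z": -13.7,"rx": 0,"ry": 0,"rz": 0},
])

```text
time_s: 19.25
ee_pos: [564.2, 6.0, 101.7]
ee_rot: [-179.8, 0.1, -171.0]
force: [2.2, -5.5, 0.2]
gripper_width: 9.6
gripper_force: 12.0
```

move_arm([
  {"x": 0,"y": 7.9,"z": -13,"rx": 0,"ry": 0,"rz": 0},
  {"x": 0,"y": 9.2,"z": -12.1,"rx": 0,"ry": 0,"rz": 0},
  {"x": 0,"y": 10.4,"z": -11,"rx": 0,"ry": 0,"rz": 0},
  {"x": 0,"y": 11.5,"z": -9.9,"rx": 0,"ry": 0,"rz": 0},
  {"x": 0,"y": 12.5,"z": -8.6,"rx": 0,"ry": 0,"rz": 0},
  {"x": 0,"y": 0,"z": 0,"rx": 0,"ry": 0,"rz": 0},
])

```text
time_s: 19.85
ee_pos: [556.3, 57.3, 158.7]
ee_rot: [-179.8, 0.2, -170.9]
force: [-0.8, -8.4, 10.6]
gripper_width: 9.3
gripper_force: 12.0
```

```bash
python3 - <<'E'
from look import *
s=state(); print(s["force"],s["torque"],s["gripper_force"])
f=grab_frame("scene"); cv2.imwrite("pics/s7.png",cv2.resize(f["img"][130:290,270:480],None,fx=3,fy=3)[:,:,::-1])
E
```

```text
[-0.77375778 -8.40261102 10.58555954] [-1.55036207  0.01173866 -0.06570841] 11.997706443071365
```

View pics/s7.png

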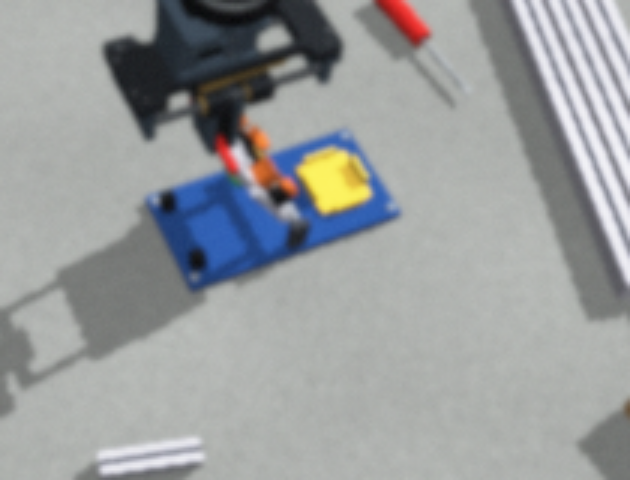

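The flipper is at about 60°, held at the bar, with the cap still in it. The force reading may be partly dynamic, so I'll hold briefly and re-read.

move_arm([
  {"x": 0,"y": 0,"z": 0,"rx": 0,"ry": 0,"rz": 0},
  {"x": 0,"y": 0,"z": 0,"rx": 0,"ry": 0,"rz": 0},
])

```text
time_s: 20.1
ee_pos: [556.5, 56.2, 158.0]
ee_rot: [-179.8, 0.2, -171.0]
force: [0.5, -8.3, 10.8]
gripper_width: 9.7
gripper_force: 12.0
```

move_arm([
  {"x": 0,"y": -1.2,"z": -2,"rx": 0,"ry": 0,"rz": 0},
  {"x": 0,"y": 13.3,"z": -7.3,"rx": 0,"ry": 0,"rz": 0},
  {"x": 0,"y": 14,"z": -5.8,"rx": 0,"ry": 0,"rz": 0},
  {"x": 0,"y": 14.6,"z": -4.3,"rx": 0,"ry": 0,"rz": 0},
  {"x": 0,"y": 14.9,"z": -2.8,"rx": 0,"ry": 0,"rz": 0},
  {"x": 0,"y": 0,"z": 0,"rx": 0,"ry": 0,"rz": 0},
])

```text
time_s: 20.7
ee_pos: [547.0, 115.7, 178.0]
ee_rot: [179.9, 0.1, -170.9]
force: [2.8, -1.0, 8.0]
gripper_width: 9.7
gripper_force: 12.0
```

move_arm([
  {"x": 0,"y": 15.1,"z": -2.5,"rx": 0,"ry": 0,"rz": 0},
  {"x": 0,"y": 15.2,"z": 0.4,"rx": 0,"ry": 0,"rz": 0},
  {"x": 0,"y": 15.1,"z": 2,"rx": 0,"ry": 0,"rz": 0},
  {"x": 0,"y": 14.8,"z": 3.5,"rx": 0,"ry": 0,"rz": 0},
  {"x": 0,"y": 14.3,"z": 5,"rx": 0,"ry": 0,"rz": 0},
  {"x": 0,"y": 13.7,"z": 6.5,"rx": 0,"ry": 0,"rz": 0},
  {"x": 0,"y": 0,"z": 0,"rx": 0,"ry": 0,"rz": 0},
])

```text
time_s: 21.4
ee_pos: [532.4, 202.7, 160.6]
ee_rot: [179.9, -0.1, -171.0]
force: [3.9, 3.0, 0.3]
gripper_width: 9.4
gripper_force: 12.0
```

move_arm([
  {"x": 0,"y": 13,"z": 7.9,"rx": 0,"ry": 0,"rz": 0},
  {"x": 0,"y": 12.1,"z": 9.2,"rx": 0,"ry": 0,"rz": 0},
  {"x": 0,"y": 11,"z": 10.4,"rx": 0,"ry": 0,"rz": 0},
  {"x": 0,"y": 9.9,"z": 11.5,"rx": 0,"ry": 0,"rz": 0},
  {"x": 0,"y": 8.6,"z": 12.5,"rx": 0,"ry": 0,"rz": 0},
  {"x": 0,"y": 0,"z": 0,"rx": 0,"ry": 0,"rz": 0},
])

```text
time_s: 22.0
ee_pos: [523.9, 255.5, 108.0]
ee_rot: [180.0, -0.1, -171.0]
force: [2.3, 3.1, -0.4]
gripper_width: 9.4
gripper_force: 12.0
```

move_arm([
  {"x": 0,"y": 7.3,"z": 13.3,"rx": 0,"ry": 0,"rz": 0},
  {"x": 0,"y": 5.8,"z": 14,"rx": 0,"ry": 0,"rz": 0},
  {"x": 0,"y": 4.3,"z": 14.6,"rx": 0,"ry": 0,"rz": 0},
  {"x": 0,"y": 1.6,"z": 7.5,"rx": 0,"ry": 0,"rz": 0},
  {"x": 0,"y": 1.2,"z": 7.4,"rx": 0,"ry": 0,"rz": 0},
  {"x": 0,"y": 0.7,"z": 5,"rx": 0,"ry": 0,"rz": 0},
  {"x": 0,"y": 0.3,"z": 4,"rx": 0,"ry": 0,"rz": 0},
  {"x": 0,"y": 0,"z": 3,"rx": 0,"ry": 0,"rz": 0},
  {"x": 0,"y": 0,"z": 0,"rx": 0,"ry": 0,"rz": 0},
])

```text
time_s: 22.9
ee_pos: [520.8, 275.4, 41.4]
ee_rot: [179.9, -0.0, -171.1]
force: [-1.2, 5.7, -1.2]
gripper_width: 9.5
gripper_force: 12.0
```

move_arm([
  {"x": 0,"y": 0.5,"z": 2,"rx": 0,"ry": 0,"rz": 0},
  {"x": 0,"y": 0.5,"z": 2,"rx": 0,"ry": 0,"rz": 0},
  {"x": 0,"y": 0,"z": 1.5,"rx": 0,"ry": 0,"rz": 0},
  {"x": 0,"y": 0,"z": 1,"rx": 0,"ry": 0,"rz": 0},
  {"x": 0,"y": 0,"z": 0,"rx": 0,"ry": 0,"rz": 0},
])

```text
time_s: 23.4
ee_pos: [520.8, 275.7, 35.8]
ee_rot: [-180.0, -0.0, -171.1]
force: [-3.6, 2.5, 3.5]
gripper_width: 9.7
gripper_force: 12.0
```

move_arm([
  {"x": 0,"y": 0,"z": 0.5,"rx": 0,"ry": 0,"rz": 0},
  {"x": 0,"y": 0,"z": 0,"rx": 0,"ry": 0,"rz": 0},
])

```text
time_s: 23.6
ee_pos: [520.9, 275.7, 35.7]
ee_rot: [-180.0, -0.0, -171.1]
force: [-4.6, 1.3, 6.6]
gripper_width: 9.4
gripper_force: 12.0
```

move_arm([
  {"x": 0,"y": 0,"z": 0,"rx": 0,"ry": 0,"rz": 0},
  {"x": 0,"y": 0,"z": 0,"rx": 0,"ry": 0,"rz": 0},
  {"x": 0,"y": 0,"z": 0,"rx": 0,"ry": 0,"rz": 0},
  {"x": 0,"y": 0,"z": -15,"rx": 0,"ry": 0,"rz": 0},
  {"x": 0,"y": 0,"z": -30,"rx": 0,"ry": 0,"rz": 0},
  {"x": 0,"y": -20,"z": -30,"rx": 0,"ry": 0,"rz": 0},
  {"x": 0,"y": -27,"z": -20,"rx": 0,"ry": 0,"rz": 0},
  {"x": 0,"y": -28,"z": 0,"rx": 0,"ry": 0,"rz": 0},
  {"x": 0,"y": 0,"z": 0,"rx": 0,"ry": 0,"rz": 0},
  {"x": 0,"y": 0,"z": 0,"rx": 0,"ry": 0,"rz": 0},
], grip=0.27)

```text
time_s: 24.6
ee_pos: [532.8, 201.4, 129.4]
ee_rot: [180.0, -0.0, -171.1]
force: [-0.4, -0.8, -0.3]
gripper_width: 24.8
gripper_force: 0.0
```

```bash
python3 - <<'E'
from look import *
f=look('w8',['eject_button','handle'],'flipper')
z=f["z_map"]; v,u=np.indices(z.shape); R,t=P(f)
X=(np.dstack([(u-f["cx"])/f["fx"]*z,(v-f["cy"])/f["fy"]*z,z])-t)@R
H,S,V=cv2.split(cv2.cvtColor(f["img"],cv2.COLOR_RGB2HSV))
near=(np.hypot(X[...,0]-533,X[...,1]-220)<120)&(z>0)&(X[...,2]<90)
for n,m in(("red",((H<6)|(H>174))&(S>170)&(V>90)),("green",(H>45)&(H<85)&(S>100))):
    C=X[m&near]; print(n,len(C),C.mean(0).round(1),np.percentile(C[:,2],[10,50,90]).round(1),cv2.minAreaRect(C[:,:2].astype(np.float32)))
delta([533,200.3,75],188.9)
E
```

```text
24.6 [532.8 201.4 129.4] [ 180.    -0.  -171.1]
eject_button [(0.97, [315.2, 212.7], [532.7, 201.1, 63.2])]
handle [(0.75, [396.4, 211.7], [524.6, 275.1, 48.6])]
flipper 0.58 [320.1, 204.6, 174.1, 109.6] [519.1 200.6  49. ] ((530.498779296875, 207.35580444335938), (100.60346984863281, 180.25100708007812), 8.966596603393555)
red 660 [512.4 274.1  49. ] [47.4 49.2 50.4] ((512.21875, 274.43243408203125), (66.42639923095703, 8.442937850952148), 8.665604591369629)
green 637 [532.9 200.1  63.2] [62.5 63.3 64.1] ((533.1443481445312, 199.48971557617188), (24.799482345581055, 25.591514587402344), 12.42655086517334)
shift [-0.1 -2.3 54.1] rot after [ 0.    -0.001  0.002] t 24.8 F [-0.5 -0.7  0.4]
```

View pics/w8.png

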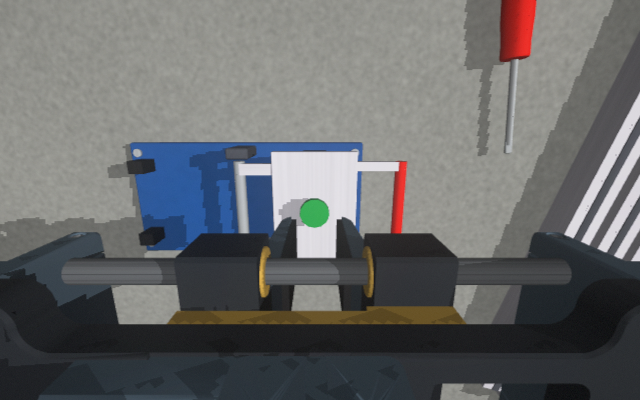

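Flipper is closed; the bar is at z≈44 and the green button at (315,212) is at z≈63. Closing the fingers and pressing.

move_arm([
  {"x": 0,"y": -1.5,"z": 0,"rx": 0,"ry": 0,"rz": 0},
  {"x": 0,"y": 0,"z": 10,"rx": 0,"ry": 0,"rz": 0},
  {"x": 0,"y": 0,"z": 20,"rx": 0,"ry": 0,"rz": 0},
  {"x": 0,"y": 0,"z": 20,"rx": 0,"ry": 0,"rz": 0},
  {"x": 0,"y": 0,"z": 10,"rx": 0,"ry": 0,"rz": 0},
  {"x": 0,"y": 0,"z": 5,"rx": 0,"ry": 0,"rz": 0},
  {"x": 0,"y": 0,"z": 2,"rx": 0,"ry": 0,"rz": 0},
  {"x": 0,"y": 0,"z": 2,"rx": 0,"ry": 0,"rz": 0},
  {"x": 0,"y": 0,"z": 2,"rx": 0,"ry": 0,"rz": 0},
  {"x": 0,"y": 0,"z": 0,"rx": 0,"ry": 0,"rz": 0},
], grip=0)

```text
time_s: 25.8
ee_pos: [532.9, 200.4, 60.4]
ee_rot: [180.0, 0.0, -171.1]
force: [-3.9, 0.1, 7.1]
gripper_width: 0.6
gripper_force: 3.8
```

move_arm([
  {"x": 0,"y": 0,"z": 2,"rx": 0,"ry": 0,"rz": 0},
  {"x": 0,"y": 0,"z": 2,"rx": 0,"ry": 0,"rz": 0},
  {"x": 0,"y": 0,"z": 2,"rx": 0,"ry": 0,"rz": 0},
  {"x": 0,"y": 0,"z": 0,"rx": 0,"ry": 0,"rz": 0},
])

```text
time_s: 26.2
ee_pos: [533.4, 200.5, 53.3]
ee_rot: [180.0, 0.1, -171.1]
force: [-1.5, -0.2, 2.6]
gripper_width: 0.5
gripper_force: 1.3
```

Force dropped at about 9 mm of travel, so the cap has come free. I'll continue to the stop.

move_arm([
  {"x": 0,"y": 0,"z": 1.5,"rx": 0,"ry": 0,"rz": 0},
  {"x": 0,"y": 0,"z": 1.5,"rx": 0,"ry": 0,"rz": 0},
  {"x": 0,"y": 0,"z": 1,"rx": 0,"ry": 0,"rz": 0},
  {"x": 0,"y": 0,"z": 0,"rx": 0,"ry": 0,"rz": 0},
])

```text
time_s: 26.6
ee_pos: [533.4, 200.5, 50.1]
ee_rot: [180.0, 0.1, -171.1]
force: [-5.0, -1.0, 12.0]
gripper_width: 0.1
gripper_force: 6.1
```

move_arm([
  {"x": 0,"y": 0,"z": 0.7,"rx": 0,"ry": 0,"rz": 0},
  {"x": 0,"y": 0,"z": 0,"rx": 0,"ry": 0,"rz": 0},
  {"x": 0,"y": 0,"z": 0,"rx": 0,"ry": 0,"rz": 0},
])

```text
time_s: 26.9
ee_pos: [533.4, 200.5, 50.0]
ee_rot: [180.0, 0.1, -171.0]
force: [-4.6, -1.0, 16.7]
gripper_width: 0.4
gripper_force: 8.0
```

move_arm([
  {"x": 0,"y": 0,"z": -5,"rx": 0,"ry": 0,"rz": 0},
  {"x": 0,"y": 0,"z": -10,"rx": 0,"ry": 0,"rz": 0},
  {"x": 0,"y": 0,"z": -20,"rx": 0,"ry": 0,"rz": 0},
  {"x": 0,"y": 5,"z": -12,"rx": 0,"ry": 0,"rz": 0},
  {"x": 0,"y": 20,"z": 0,"rx": 0,"ry": 0,"rz": 0},
  {"x": 0,"y": 25,"z": 0,"rx": 0,"ry": 0,"rz": 0},
  {"x": 0,"y": 20,"z": 0,"rx": 0,"ry": 0,"rz": 0},
  {"x": 0,"y": 6,"z": 0,"rx": 0,"ry": 0,"rz": 0},
  {"x": 0,"y": 0,"z": 0,"rx": 0,"ry": 0,"rz": 0},
  {"x": 0,"y": 0,"z": 0,"rx": 0,"ry": 0,"rz": 0},
], grip=0.27)

```text
time_s: 27.9
ee_pos: [521.2, 274.9, 94.8]
ee_rot: [-180.0, -0.0, -171.0]
force: [-0.6, -0.1, -0.6]
gripper_width: 24.4
gripper_force: 0.0
```

```bash
python3 - <<'E'
from look import *
f=look('w9',['eject_button','handle'],'flipper')
delta([521,276.3,36],188.9)
E
```

```text
27.9 [521.2 274.9  94.8] [-180.   -0. -171.]
eject_button [(0.87, [213.6, 224.2], [531.4, 199.6, 63.2])]
handle [(0.56, [319.2, 221.4], [521.5, 277.9, 49.6])]
flipper 0.63 [226.2, 205.0, 199.4, 108.0] [514.2 197.7  48.8] ((529.9050903320312, 194.023681640625), (95.53639221191406, 175.97286987304688), 9.092084884643555)
shift [ 0.1  1.7 58.9] rot after [-0. -0. -0.] t 28.1 F [-0.   0.8 -0. ]
```

move_arm([
  {"x": 0,"y": 1.5,"z": 15,"rx": 0,"ry": 0,"rz": 0},
  {"x": 0,"y": 0,"z": 20,"rx": 0,"ry": 0,"rz": 0},
  {"x": 0,"y": 0,"z": 15,"rx": 0,"ry": 0,"rz": 0},
  {"x": 0,"y": 0,"z": 9,"rx": 0,"ry": 0,"rz": 0},
  {"x": 0,"y": 0,"z": 0,"rx": 0,"ry": 0,"rz": 0},
])

```text
time_s: 28.6
ee_pos: [520.4, 276.2, 34.8]
ee_rot: [-180.0, -0.1, -171.1]
force: [-0.3, 0.0, 0.6]
gripper_width: 24.6
gripper_force: 0.0
```

move_arm([
  {"x": 0,"y": 0,"z": 0,"rx": 0,"ry": 0,"rz": 0},
  {"x": 0,"y": 0,"z": 0,"rx": 0,"ry": 0,"rz": 0},
  {"x": 0,"y": 0,"z": 0,"rx": 0,"ry": 0,"rz": 0},
  {"x": 0,"y": 0,"z": 0,"rx": 0,"ry": 0,"rz": 0},
], grip=0, squeeze=12)

```text
time_s: 29.0
ee_pos: [521.9, 276.0, 36.8]
ee_rot: [-179.9, 0.1, -171.0]
force: [2.3, -5.2, 1.2]
gripper_width: 9.6
gripper_force: 12.0
```

move_arm([
  {"x": 0,"y": 0,"z": -4,"rx": 0,"ry": 0,"rz": 0},
  {"x": 0,"y": -0.5,"z": -5,"rx": 0,"ry": 0,"rz": 0},
  {"x": 0,"y": -0.7,"z": -6,"rx": 0,"ry": 0,"rz": 0},
  {"x": 0,"y": -2.8,"z": -15,"rx": 0,"ry": 0,"rz": 0},
  {"x": 0,"y": -4.3,"z": -14.6,"rx": 0,"ry": 0,"rz": 0},
  {"x": 0,"y": -5.8,"z": -14,"rx": 0,"ry": 0,"rz": 0},
  {"x": 0,"y": -7.3,"z": -13.3,"rx": 0,"ry": 0,"rz": 0},
  {"x": 0,"y": 0,"z": 0,"rx": 0,"ry": 0,"rz": 0},
])

```text
time_s: 29.8
ee_pos: [524.9, 254.8, 109.7]
ee_rot: [-180.0, 0.1, -171.1]
force: [1.7, -2.3, -3.0]
gripper_width: 9.4
gripper_force: 12.0
```

move_arm([
  {"x": 0,"y": -8.6,"z": -12.5,"rx": 0,"ry": 0,"rz": 0},
  {"x": 0,"y": -9.9,"z": -11.5,"rx": 0,"ry": 0,"rz": 0},
  {"x": 0,"y": -11,"z": -10.4,"rx": 0,"ry": 0,"rz": 0},
  {"x": 0,"y": -12.1,"z": -9.2,"rx": 0,"ry": 0,"rz": 0},
  {"x": 0,"y": -13,"z": -7.9,"rx": 0,"ry": 0,"rz": 0},
  {"x": 0,"y": 0,"z": 0,"rx": 0,"ry": 0,"rz": 0},
])

```text
time_s: 30.4
ee_pos: [533.2, 201.5, 162.7]
ee_rot: [179.8, 0.2, -171.2]
force: [-1.7, 4.8, 5.6]
gripper_width: 9.6
gripper_force: 12.0
```

```bash
python3 - <<'E'
from look import *
f=grab_frame("scene"); a=f["img"][130:290,290:480]
g=grab_frame("top"); b=g["img"][150:270,210:350]
cv2.imwrite("pics/s10.png",np.hstack([cv2.resize(a,(400,337)),cv2.resize(b,(393,337))])[:,:,::-1])
for q in landmark_of("top","cap")[:5]: print(q["p"],q["point"],dep(g,*q["point"]))
E
```

```text
0.82 [405.1, 152.9] [ 741.63498273 -273.35424762   10.40334973]
0.69 [435.6, 182.1] [ 648.31154804 -371.84792905   11.61928253]
```

View pics/s10.png

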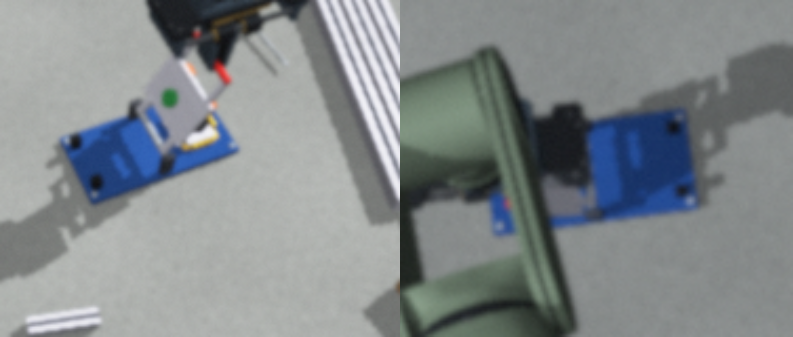

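The flipper is at about 120° and held. The aluminium flange shows in the yellow nest at (200,135) of the left crop. Continuing to swing back.

move_arm([
  {"x": 0,"y": -13.2,"z": -7.5,"rx": 0,"ry": 0,"rz": 0},
  {"x": 0,"y": -14.3,"z": -5,"rx": 0,"ry": 0,"rz": 0},
  {"x": 0,"y": -14.8,"z": -3.5,"rx": 0,"ry": 0,"rz": 0},
  {"x": 0,"y": -15.1,"z": -2,"rx": 0,"ry": 0,"rz": 0},
  {"x": 0,"y": -15.2,"z": -0.4,"rx": 0,"ry": 0,"rz": 0},
  {"x": 0,"y": -15.1,"z": 1.2,"rx": 0,"ry": 0,"rz": 0},
  {"x": 0,"y": 0,"z": 0,"rx": 0,"ry": 0,"rz": 0},
])

```text
time_s: 31.25
ee_pos: [547.0, 112.2, 176.8]
ee_rot: [-179.9, 0.0, -171.2]
force: [0.3, -1.1, 6.9]
gripper_width: 9.5
gripper_force: 12.0
```

move_arm([
  {"x": 0,"y": -14.9,"z": 2.8,"rx": 0,"ry": 0,"rz": 0},
  {"x": 0,"y": -14.6,"z": 4.3,"rx": 0,"ry": 0,"rz": 0},
  {"x": 0,"y": -14,"z": 5.8,"rx": 0,"ry": 0,"rz": 0},
  {"x": 0,"y": -13.3,"z": 7.3,"rx": 0,"ry": 0,"rz": 0},
  {"x": 0,"y": 0,"z": 0,"rx": 0,"ry": 0,"rz": 0},
])

```text
time_s: 31.75
ee_pos: [555.5, 56.7, 154.7]
ee_rot: [-179.9, -0.1, -171.1]
force: [2.0, -0.9, 1.7]
gripper_width: 9.9
gripper_force: 12.0
```

move_arm([
  {"x": 0,"y": -12.5,"z": 8.6,"rx": 0,"ry": 0,"rz": 0},
  {"x": 0,"y": -11.5,"z": 9.9,"rx": 0,"ry": 0,"rz": 0},
  {"x": 0,"y": -10.4,"z": 11,"rx": 0,"ry": 0,"rz": 0},
  {"x": 0,"y": -9.2,"z": 12.1,"rx": 0,"ry": 0,"rz": 0},
  {"x": 0,"y": -7.9,"z": 13,"rx": 0,"ry": 0,"rz": 0},
  {"x": 0,"y": -6.5,"z": 13.7,"rx": 0,"ry": 0,"rz": 0},
  {"x": 0,"y": 0,"z": 0,"rx": 0,"ry": 0,"rz": 0},
])

```text
time_s: 32.45
ee_pos: [564.1, 0.4, 85.6]
ee_rot: [-180.0, -0.1, -171.1]
force: [1.6, -2.8, -0.3]
gripper_width: 9.6
gripper_force: 12.0
```

move_arm([
  {"x": 0,"y": -5,"z": 14.3,"rx": 0,"ry": 0,"rz": 0},
  {"x": 0,"y": -3.5,"z": 14.8,"rx": 0,"ry": 0,"rz": 0},
  {"x": 0,"y": -1.2,"z": 10,"rx": 0,"ry": 0,"rz": 0},
  {"x": 0,"y": -0.8,"z": 8,"rx": 0,"ry": 0,"rz": 0},
  {"x": 0,"y": -0.4,"z": 7,"rx": 0,"ry": 0,"rz": 0},
  {"x": 0,"y": 0,"z": 5,"rx": 0,"ry": 0,"rz": 0},
  {"x": 0,"y": 0,"z": 4,"rx": 0,"ry": 0,"rz": 0},
  {"x": 0,"y": 0,"z": 3,"rx": 0,"ry": 0,"rz": 0},
  {"x": 0,"y": 0,"z": 0,"rx": 0,"ry": 0,"rz": 0},
])

```text
time_s: 33.35
ee_pos: [566.1, -10.6, 22.7]
ee_rot: [-179.8, -0.0, -171.0]
force: [-1.0, -7.1, 6.8]
gripper_width: 9.8
gripper_force: 12.0
```

move_arm([
  {"x": 0,"y": 0,"z": 0,"rx": 0,"ry": 0,"rz": 0},
  {"x": 0,"y": 0,"z": 0,"rx": 0,"ry": 0,"rz": 0},
  {"x": 0,"y": 0,"z": 0,"rx": 0,"ry": 0,"rz": 0},
  {"x": 0,"y": 0,"z": -15,"rx": 0,"ry": 0,"rz": 0},
  {"x": 0,"y": 0,"z": -35,"rx": 0,"ry": 0,"rz": 0},
  {"x": 0,"y": 0,"z": -40,"rx": 0,"ry": 0,"rz": 0},
  {"x": 0,"y": 20,"z": -40,"rx": 0,"ry": 0,"rz": 0},
  {"x": 0,"y": 40,"z": -40,"rx": 0,"ry": 0,"rz": 0},
  {"x": 0,"y": 45,"z": -20,"rx": 0,"ry": 0,"rz": 0},
  {"x": 0,"y": 45,"z": 0,"rx": 0,"ry": 0,"rz": 0},
], grip=0.27)

```text
time_s: 34.35
ee_pos: [544.8, 136.5, 210.9]
ee_rot: [179.9, 0.4, -171.1]
force: [0.3, 0.7, 0.1]
gripper_width: 24.4
gripper_force: 0.0
```

move_arm([
  {"x": -10,"y": 40,"z": 0,"rx": 0,"ry": 0,"rz": 0},
  {"x": 0,"y": 0,"z": 0,"rx": 0,"ry": 0,"rz": 0},
  {"x": 0,"y": 0,"z": 0,"rx": 0,"ry": 0,"rz": 0},
])

```text
time_s: 34.65
ee_pos: [546.5, 176.4, 206.7]
ee_rot: [-180.0, -0.1, -170.9]
force: [-0.4, -0.6, -0.3]
gripper_width: 24.6
gripper_force: 0.0
```

```bash
python3 - <<'E'
from look import *
f=look('w11',['cap','handle','nest'],'cap')
z=f["z_map"]; v,u=np.indices(z.shape); R,t=P(f)
X=(np.dstack([(u-f["cx"])/f["fx"]*z,(v-f["cy"])/f["fy"]*z,z])-t)@R
a=np.radians(8.9); c=np.array([543.5,133.2]); L=(X[...,:2]-c)@np.array([[np.cos(a),-np.sin(a)],[np.sin(a),np.cos(a)]])
for y0 in(52,60,68,76,84):
  print(y0,[np.median(X[(z>0)&(abs(L[...,1]-y0)<4)&(abs(L[...,0]-x0)<4)&(X[...,2]<100)][:,2]).round(1) for x0 in(-30,-24,-12,0,12,24,30)])
H,S,V=cv2.split(cv2.cvtColor(f["img"],cv2.COLOR_RGB2HSV)); m=((H<6)|(H>174))&(S>170)&(V>90)&(np.hypot(X[...,0]-566,X[...,1]+10)<70)
print("bar",X[m].mean(0),"plate", np.median(X[(abs(L[...,1]+68)<15)&(abs(L[...,0])<20)&(X[...,2]<100)][:,2]))
cv2.imwrite("pics/w11c.png",cv2.resize(f["img"][100:300,180:480],(750,500))[:,:,::-1])
E
```

```text
34.65 [546.5 176.4 206.7] [-1.800e+02 -1.000e-01 -1.709e+02]
cap [(0.61, [333.2, 179.9], [534.5, 196.5, 26.8])]
handle [(0.58, [160.4, 185.2], [570.9, -7.3, 41.2]), (0.3, [284.5, 176.6], [536.9, 137.8, 43.5])]
nest []
cap 0.85 [336.1, 179.1, 30.3, 51.7] [532.3 198.8  26.8] ((532.5946044921875, 198.90194702148438), (63.159236907958984, 43.03642272949219), 9.159941673278809)
52 [np.float64(26.4), np.float64(26.8), np.float64(26.8), np.float64(26.9), np.float64(26.8), np.float64(26.5), np.float64(26.5)]
60 [np.float64(26.6), np.float64(26.7), np.float64(27.0), np.float64(26.6), np.float64(27.1), np.float64(27.1), np.float64(26.9)]
68 [np.float64(26.7), np.float64(27.2), np.float64(26.8), np.float64(26.8), np.float64(27.1), np.float64(26.8), np.float64(26.9)]
76 [np.float64(26.6), np.float64(27.0), np.float64(26.9), np.float64(27.0), np.float64(27.0), np.float64(27.0), np.float64(26.6)]
84 [np.float64(26.7), np.float64(26.7), np.float64(26.7), np.float64(26.8), np.float64(26.8), np.float64(26.7), np.float64(26.4)]
bar [565.33197598  -8.53478505  40.67437425] plate 40.78689475615306
```

View pics/w11c.png

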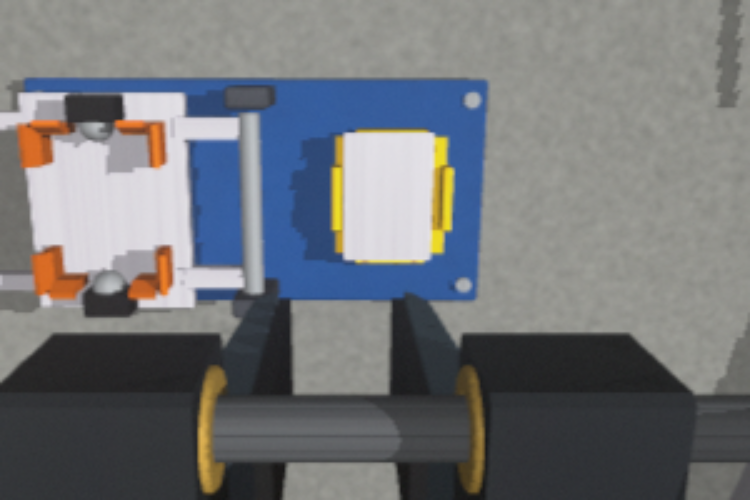

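The cap lies flat in the nest, flange up at z≈26 and level, and the flipper is fully open and empty (bar top at 41). Handing in.

```bash
python3 -c "
from workcell import *
print(job_done())"
```

```text
the job is handed in; nothing more can be done
None
```

The job is done and handed in at about 35 s: the cap lies face-down, level and fully home in the yellow nest, and the flipper is back fully open and empty.

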